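# Seat the code reader on its ball locators

### The arm

A 6-joint arm with a two-finger parallel gripper is mounted at the origin on a cart in front of the work surface, level with it; the furniture and walls round the work are solid. World frame = base frame: x ahead of the robot, y to its left, z up, the work surface at z = 0. Lengths are in m, angles in degrees, forces in N, time in s.
With the tool pointing down it reaches from about 0.4 to 0.825 m from the base axis. Payload 7 kg.
Tool frame: the origin (TCP) lies on the centre line of the jaws, within the pads' length; the fingertips stand 11 mm ahead of it and the grasp point (between the pads) lies 8 mm behind it; z points along the fingers, y is the line along which they close (so a half turn about z gives the same grasp; the last joint's range is limited). The gripper opens to 88 mm and grips with 3 to 60 N. Pads are 19 mm wide; open, the fingers measure 130 mm over their backs; the gripper's body (78 mm by 193 mm) begins 47 mm behind the grasp point.
Start: joints at [88.184, 20.546, 0.682, 0, -70.136, -16.507], TCP at [0.212, 0.641, 0.238] pointing down, gripper open.
Joint ranges: [-176.03, 176.03], [-82.01, 121.73], [-58.28, 71.71], [-173.87, 95.51], [-174.79, -0.11], [-173.66, 173.66]. Speed limits (degrees/s): [136.94, 136.94, 172.46, 180, 180, 180].

### API

Orientations are given as [roll, pitch, yaw] about the fixed x, y, z axes, in that order (R = Rz(yaw) Ry(pitch) Rx(roll)).
In Python, from plant import r, capture, camera_model, job gives the robot as it stands.
- The arm moves only by the tool drive_tool, never from a script. Its argument "increments" is a list that holds one entry, the list of rows, each a list of 5 numbers: the gripper's target within -1 to 1 (fully open at 1, half-way at 0, shut at -1), then the shift along the tool's x, y, z scaled (see below), then the turn about the tool's z scaled (see below). In form: [[[gripper, tx, ty, tz, roll], ...]]. A call has 1 to 5 rows; each row is the pose to reach, as a shift and turn from the pose commanded when the call began, along the tool's axes at that moment, turning the shorter way round; what a row does not reach only later rows make up. The controller multiplies each number of a shift by 120 mm and each number of a turn by 360 degrees. A row lasts 1/8 s, in which the tool goes at most 62.5 mm and 10.7 degrees, less where a joint would pass 70% of its speed; a pose out of reach is approached as far as the arm can. A call with a number of a shift or a turn outside -1 to 1 is refused whole. A call with a gripper value outside its range is refused whole. The fingers move at their own pace and stop on an object; "squeeze" is the grip in N (left out, the last holds). Time passes only in rows, so rows that repeat a pose let the fingers close. It gives the time, the measured TCP pose, the force, the opening and the grip force at its end, in the units of the state.
- r.get_state(): the state, without advancing time (a new reading comes with each control period).
- capture(name): name is "side" or "top"; returns the picture (480x640x3 uint8, red, green, blue); there is no depth.
- camera_model(name): a dict with "camera_matrix" (3x3 intrinsics, pixels), "rvec" (rotation vector, rad) and "tvec" (3), from world to camera coordinates, as OpenCV has them. Camera axes: x right, y down, z forward; pixel columns grow to the right and rows downward; lengths in m; the calibration is good to about 2 mm. A picture is of the moment at which its call begins. camera_model takes no time and is no camera call.
- job.close_job(): hands the job in; it is judged then, once.
The state is a dict: "time_s": time; "joints": joint angles; "qd": joint speeds; "joint_torque": joint torques, N m; "tcp_pos": TCP position; "eef_rot": TCP orientation; "contact_force": force on the tool from outside, world axes, zero at the start; "moment": the same for the moment, N m; "gripper_width": finger opening in m; "gripper_force": force on a finger pad.
Only numpy, scipy, OpenCV 4.12 (cv2) and the standard library are available. Lean on these libraries where they do the work, as an engineer would, in place of code of your own. Each camera call takes 0.05 s, during which the arm holds its last target. There are 200 camera calls.

### The job

Mount the code reader on the sloping stand: set its plate, stub side up-slope, onto the three balls and press it down past the two sprung side catches until it snaps fully home in all three grooves. Then swing the steel keeper over the edge of the plate as far as it goes. Leave the calculator, the tape roll and the marker pen where they lie.

Things in the scene. Friction and masses are not known exactly. Their poses are not given: they have to be found in the camera images.
- reader_head: Loose code reader, 0.28 kg: grey plate with a black housing. Origin: middle of the underside of its three pads (on the table when flat); z up, x toward the edge that a round steel stub, 9 by 10 mm, juts out of; the -x edge has cut corners. Plate 84 (x) by 92 (y) mm, z = 12 to 21.5, y sides bevelled both ways, widest at z = 18.5. Starts flat in front of the stand, x to the robot's left within 0.4 rad.
- window (a point): Centre of the glass window on top of the reader's black housing, 61.5 mm above the reader's origin on its z axis. Housing 36 (x) by 44 (y) mm, centred, from z = 21.5 to 61.5: grip it by its sides, press on its top.
- groove_low (a point): On the reader: middle of the mouth of the V groove in its low (-x) pad, at (-28, 0, 0) mm of the reader; the other two grooves are at (22, 26, 0) and (22, -26, 0). Grooves of 90 degrees, 20 mm wide at the mouth, 10 mm deep, 20 mm long, running radially from the origin; pads 12 mm high.
- bed: Fixed grey bed, sloping 30 degrees, low edge at the robot's right. When the reader is home, its frame and this one coincide. z: the bed's normal; x: up-slope, to the robot's left within 0.25 rad; y: toward the robot. Origin 70 mm above the table. Three 12 mm steel balls on posts, centres (22, 26), (22, -26), (-28, 0) mm at z = 1.5. Bed surface at z = -10, x -72 to 52, y -60 to 60 mm.
- catch_left (a point): On the bed, at (0, 45.5, 23) mm: rest place of the left sprung ball (8 mm, gives way outward); its twin is at y = -45.5. Blocks behind them: 20 mm long, inner ends at y = +-54.5, tops at z = 31, outermost y = +-72.5 mm. The plate meets them about 9 mm above home; about 8 N along the bed's -z forces it past at 4.5 mm, then they draw it down and hold it.
- keeper (a joint): Keeper angle (rad) about the bed's z, pivot at (-58, 28) mm of the bed. 0: shut, against its stop, arm along the bed's +x over the plate's low edge. Grows as it swings toward +y, clear of the plate (1.57: along +y); range 0 to 1.7, starts at 1.25 to 1.6. Stays where left (friction 0.025 N m). Arm 33 mm long, 13 wide, z = 23.5 to 28.5 mm of the bed.
- keeper_pin (a point): Top centre of the keeper's upright finger pin: diameter 10 mm, standing 25 mm above the arm, parallel to the bed's z, 27 mm from the pivot; its top is at z = 53.5 mm in the bed frame.
- calculator: Desk calculator, 100 x 68 x 19 mm, lying on the table left of the reader; leave alone. Origin: middle of its underside.
- tape_roll: Roll of brown tape, diameter 74, height 38 mm, lying flat in front of the green tin; leave alone. Origin: middle of its underside.
- marker_pen: Marker pen, 130 mm long, 18 mm thick, lying on the note pad at the right; leave alone. Origin: middle of its underside.

How it is judged (in metres and radians):
On the way, in this order (a step that is already met when the one before it is completed fails the run):
1. the reader is fully home on the three balls while the keeper is still clear (distance between reader_head and bed below 0.003 m and angle between the z axis of reader_head and the z axis of bed, either way round below 0.04 rad and angle between the x axis of reader_head and the x axis of bed, either way round below 0.05 rad and value of joint keeper above 0.3 rad), for 0.2 s.
2. the keeper is swung fully shut over the plate (distance between reader_head and bed below 0.003 m and angle between the z axis of reader_head and the z axis of bed, either way round below 0.04 rad and angle between the x axis of reader_head and the x axis of bed, either way round below 0.05 rad and value of joint keeper below 0.15 rad), for 0.2 s.
At the end, for the whole second after the job is handed in: The reader is home on the three balls (within 3 mm of its home position, flat on them within 0.04 rad, turned within 0.05 rad), at rest, and the keeper is shut (below 0.15 rad) (all of step 2 and linear speed of reader_head below 0.01 m/s and angular speed of reader_head below 0.1 rad/s); the robot touches nothing.
It fails at once if the calculator is moved by more than 3 cm (distance of calculator from where it was at the start of the episode above 0.03 m).
It fails at once if the tape roll is moved by more than 3 cm (distance of tape_roll from where it was at the start of the episode above 0.03 m).
It fails at once if the marker pen is moved by more than 3 cm (distance of marker_pen from where it was at the start of the episode above 0.03 m).
It also fails if it takes over 56 s, if anything falls off the work surface, if the arm or the gripper's body presses on something with over 40 N, if the wrist force passes 120 N, or if a joint passes its speed limit or range.

## Working session

There is one attempt and no reset: what is moved stays moved. The work goes in short steps, Python scripts to look and compute and a tool call to move; the robot and the scene stay as the last step left them, time stands still between calls to the robot, and variables do not carry over. Pictures are saved under pics/ and viewed, at most 10 in all, crops included, and the job is handed in when it is done.

Besides the shell and the picture viewer there is one more tool, called after "Request:" in YAML: its name, and indented under it one key for each argument. drive_tool: Moves the arm, as the interface text tells. Its arguments: {"type":"object","properties":{"increments":{"type":"array"},"squeeze":{"type":"number"}},"required":["increments"]}

```bash
mkdir -p pics; ls
python3 - <<'E'
from plant import r,capture,camera_model
import cv2,numpy as np
s=r.get_state();print(s['tcp_pos'],s['eef_rot'],s['gripper_width'],s['time_s'])
for n in('side','top'):
    cv2.imwrite(f'pics/{n}0.png',capture(n)[:,:,::-1])
    m=camera_model(n);R=cv2.Rodrigues(np.array(m['rvec'],float))[0];print(n,m['camera_matrix'],'C',-R.T@np.array(m['tvec']).ravel(),'fwd',R[2])
E
```

```text
pics
[0.21206751 0.64031913 0.23661981] [ 1.79904970e+02 -7.96959856e-03 -1.83276434e+01] 0.08709348762411631 0.0
side [[566.07935883   0.         321.42225633]
 [  0.         566.07935883 238.17753423]
 [  0.           0.           1.        ]] C [0.44843492 0.7760038  0.85595412] fwd [ 0.07011363 -0.73895236 -0.67009961]
top [[491.17767833   0.         316.42213902]
 [  0.         491.17767833 237.11376223]
 [  0.           0.           1.        ]] C [ 0.31975025 -0.08125912  0.92919378] fwd [ 0.23256921  0.00909995 -0.97253728]
```

View pics/side0.png

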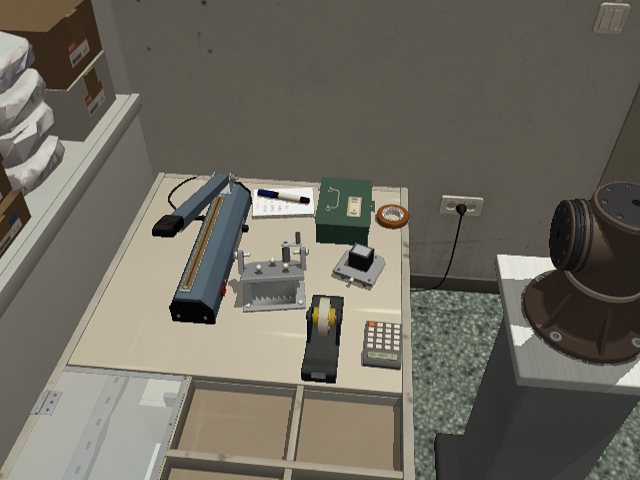

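View pics/top0.png

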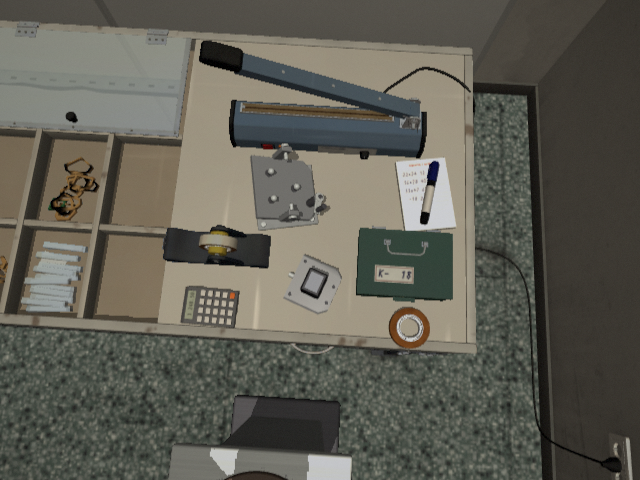

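Run:
```python
import cv2
t=cv2.imread('pics/top0.png');s=cv2.imread('pics/side0.png')
cv2.imwrite('pics/tc.png',cv2.resize(t[140:320,240:345][:, :],None,fx=3.3,fy=3.3,interpolation=cv2.INTER_CUBIC))
a=cv2.resize(t[140:235,240:345],None,fx=6,fy=6,interpolation=cv2.INTER_CUBIC)
cv2.imwrite('pics/bed_t.png',a)
cv2.imwrite('pics/sc.png',cv2.resize(s[225:315,230:390],None,fx=5,fy=5,interpolation=cv2.INTER_CUBIC))
```

```text
(no output)
```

View pics/bed_t.png

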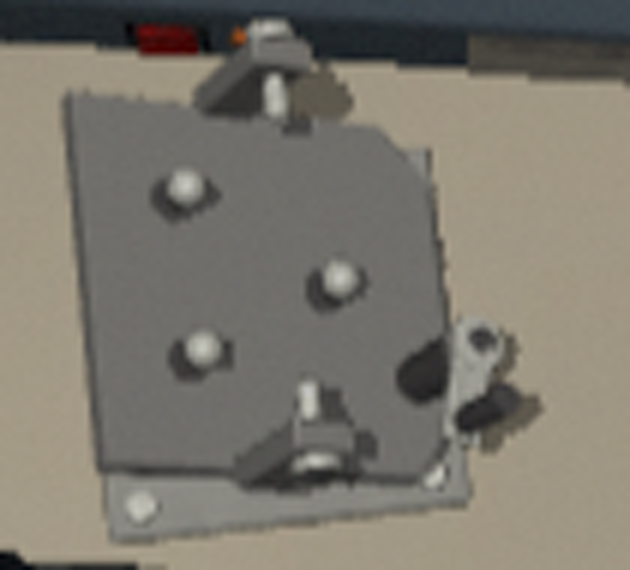

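View pics/sc.png

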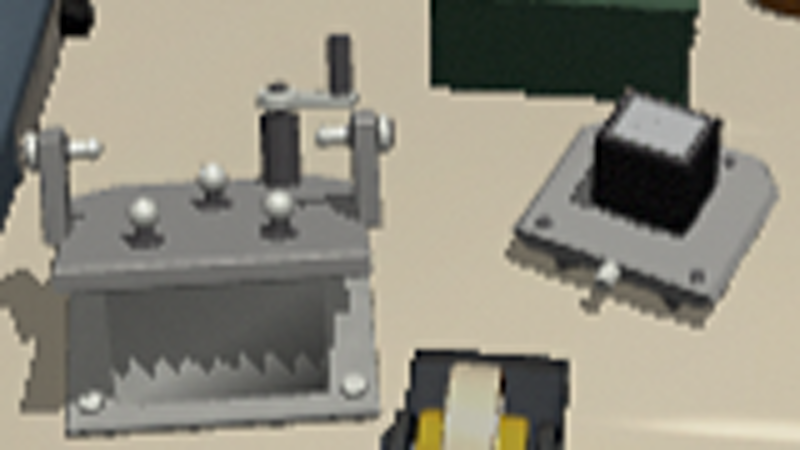

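View pics/tc.png

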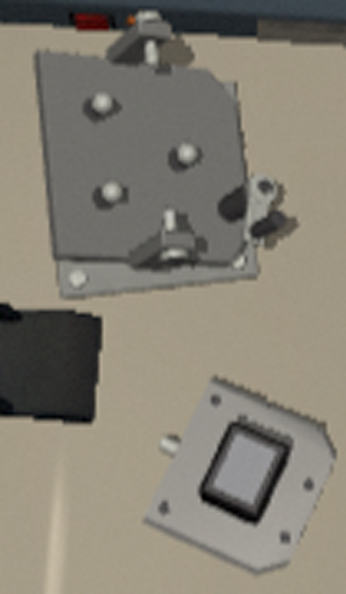

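```bash
cat > h.py <<'E'
import numpy as np,cv2
from scipy.optimize import least_squares
from scipy.spatial.transform import Rotation as Ro
from plant import r,capture,camera_model
M={n:camera_model(n) for n in('side','top')}
def ray(n,p):
    m=M[n];R=cv2.Rodrigues(np.array(m['rvec'],float))[0];K=np.array(m['camera_matrix'])
    return -R.T@np.array(m['tvec'],float).ravel(),R.T@np.linalg.inv(K)@np.array([p[0],p[1],1.])
def plane(n,p,z): C,d=ray(n,p);return C+d*(z-C[2])/d[2]
def tri(ps,pt):
    a,u=ray('side',ps);b,v=ray('top',pt);u/=np.linalg.norm(u);v/=np.linalg.norm(v)
    t=np.linalg.lstsq(np.c_[u,-v],b-a,rcond=None)[0];p,q=a+u*t[0],b+v*t[1];return (p+q)/2,np.linalg.norm(p-q)
def proj(n,X): m=M[n];return cv2.projectPoints(np.array(X,float).reshape(-1,1,3),np.array(m['rvec'],float),np.array(m['tvec'],float),np.array(m['camera_matrix']),None)[0].reshape(-1,2)
def blob(img,c,w,lo,hi=256):
    x,y=int(c[0]),int(c[1]);g=img[y-w:y+w+1,x-w:x+w+1].astype(float).mean(2);m=((g>=lo)&(g<hi)).astype(np.uint8)
    k,l,s,cc=cv2.connectedComponentsWithStats(m)
    i=1+np.argmax(s[1:,4]);return cc[i]+[x-w,y-w],s[i,4]
E
python3 - <<'E'
from h import *
S=cv2.imread('pics/side0.png');T=cv2.imread('pics/top0.png')
st=[(285.6,266),(258.6,267),(272.2,260.6)];tt=[(273.7,198),(271,171.2),(296.7,186.2)]
loc=np.array([[22,26,1.5],[22,-26,1.5],[-28,0,1.5]])/1e3
P=[];obs={'side':[],'top':[]}
for a,b in zip(st,tt):
    A,na=blob(S,a,5,150);B,nb=blob(T,b,5,150);p,e=tri(A,B);P.append(p);obs['side'].append(A);obs['top'].append(B);print(A.round(1),na,B.round(1),nb,(p*1e3).round(1),round(e*1e3,1))
P=np.array(P);print([np.linalg.norm(P[i]-P[j]).round(4) for i,j in((0,1),(1,2),(0,2))],'want .052 .0564 .0564')
# fit: yaw, x,y with tilt 30, z .07 (+shift free z reported)
def X(q): # q x,y,z,yaw
    x=np.array([-np.sin(q[3]),np.cos(q[3]),0])
    ex=np.cos(np.pi/6)*x+[0,0,.5]; ey=np.array([-np.cos(q[3]),-np.sin(q[3]),0]);ez=np.cross(ex,ey)
    return np.c_[ex,ey,ez]
for fz in(0,1):
    f=lambda q:(loc@X(q).T+[q[0],q[1],q[2] if fz else .07]-P).ravel()
    q=least_squares(f,[.5,0,.07,0]).x;print('bed',q.round(4),'res mm',(f(q)*1e3).round(1))
# reader
for nm,I,c in(('top',T,(312,281)),('side',S,(362,250))):
    pass
A,na=blob(T,(312,281),11,110);B,nb=blob(S,(362,250),12,130);print('win',A,na,B,nb,plane('top',A,.0615),plane('side',B,.0615),tri(B,A))
for c in((215,378),(148,520),(163,441),(237,429),(291,437),(256,520),(203,500),(330,440),(262,572),(330,462)):
    print(c,plane('top',(240+c[0]/3.3,140+c[1]/3.3),.0185).round(4))
# pin
print('pin',tri((297.8,232.6),(325.3,205.8)))
# sealer arm
for a,b in(((228,178),(418,110)),((165,222),(220,55))): print('sealer',tri(a,b))
E
```

```text
[285.1 264.6] 17 [273.2 197.3] 12 [590.8   8.9  84.8] 1.2
[258.2 266.2] 17 [270.5 170.3] 14 [642.   18.2  84.6] 0.8
[272.  257.5] 65 [296.2 185.5] 13 [623.6 -29.5  63.6] 1.8
[np.float64(0.052), np.float64(0.0552), np.float64(0.0547)] want .052 .0564 .0564
bed [ 0.6195 -0.0046  0.07    0.1737] res mm [-0.1  0.1 -2.5 -0.1 -0.3 -2.3  0.2  0.2 -6.3]
bed [ 0.6195 -0.0046  0.0737  0.1737] res mm [-0.1  0.1  1.2 -0.1 -0.3  1.4  0.2  0.2 -2.6]
win [313.6194332  281.66396761] 247 [364.82089552 247.30845771] 201 [ 0.44565187 -0.07329303  0.0615    ] [ 0.43993801 -0.08134963  0.0615    ] (array([ 0.44221342, -0.0730585 ,  0.06978827]), np.float64(0.004469520231252422))
(215, 378) [ 0.5023 -0.0536  0.0185]
(148, 520) [ 0.4189 -0.0217  0.0185]
(163, 441) [ 0.4641 -0.0267  0.0185]
(237, 429) [ 0.4737 -0.0681  0.0185]
(291, 437) [ 0.471  -0.099   0.0185]
(256, 520) [ 0.4228 -0.0821  0.0185]
(203, 500) [ 0.4321 -0.0517  0.0185]
(330, 440) [ 0.4707 -0.1212  0.0185]
(262, 572) [ 0.3941 -0.0873  0.0185]
(330, 462) [ 0.4582 -0.1219  0.0185]
pin (array([ 0.57948547, -0.08555175,  0.08580192]), np.float64(0.0011419430383783756))
sealer (array([ 0.7650354 , -0.24504184,  0.09831905]), np.float64(0.013611278835415387))
sealer (array([0.76940861, 0.09425207, 0.24754903]), np.float64(0.006859121823282981))
```

Request:
drive_tool:
  increments:
    - [[1, 0.75, 1.0, 0, 0], [1, 0.75, 1.0, 0, 0], [1, 0.75, 1.0, 0, 0]]

```text
time_s: 0.48
tcp_pos: [0.2605, 0.4956, 0.2376]
eef_rot: [180.0, 0.0, -18.4]
contact_force: [-0.5, 0.2, 0.7]
gripper_width: 0.0875
gripper_force: 0.0
```

Request:
drive_tool:
  increments:
    - [[1, 0.75, 1.0, 0, 0], [1, 0.75, 1.0, 0, 0], [1, 0.75, 1.0, 0, 0]]

```text
time_s: 0.85
tcp_pos: [0.308, 0.3538, 0.2377]
eef_rot: [-180.0, 0.0, -18.4]
contact_force: [0.3, 0.1, 0.2]
gripper_width: 0.0876
gripper_force: 0.0
```

Request:
drive_tool:
  increments:
    - [[1, 0.75, 1.0, 0, 0], [1, 0.75, 1.0, 0, 0], [1, 0.75, 1.0, 0, 0]]

```text
time_s: 1.23
tcp_pos: [0.3557, 0.2121, 0.2377]
eef_rot: [-180.0, -0.0, -18.4]
contact_force: [0.4, 0.3, -0.3]
gripper_width: 0.0874
gripper_force: 0.0
```

Run:
```python
from h import *
T=cv2.imread('pics/top0.png');S=cv2.imread('pics/side0.png')
# window in both views: bright compact component inside dark housing
for n,I,c,w,z in(('top',T,(313,282),9,.0615),('side',S,(362,250),9,.0615)):
    x,y=c;g=cv2.cvtColor(I,cv2.COLOR_BGR2GRAY)[y-w:y+w+1,x-w:x+w+1]
    print(n);print(g[::1])
```

```text
top
[[149 149 132  36  41  80 103 148 149 150 148 136 119 103  87  73  60  47
   34]
 [152 148  90  31  60  87 139 148 149 148 147 148 149 138 120 110  90  71
   61]
 [150 145  36  38  75 101 149 150 149 149 147 147 148 148 149 145 124 108
  100]
 [150 125  25  58  84 127 149 149 147 148 149 150 149 148 148 150 150 149
  133]
 [147  61  40  75  93 149 148 149 147 148 147 149 148 148 147 149 149 149
  148]
 [123  27  60  83 110 148 148 148 149 147 149 149 150 147 145 148 149 150
  146]
 [ 65  39  75  93 130 149 149 150 148 146 148 147 147 148 149 149 149 150
  129]
 [ 43  58  84 116 149 149 149 149 148 148 148 151 149 148 149 149 150 147
   92]
 [ 38  76  95 140 148 150 148 148 148 149 150 148 148 149 149 149 150 136
   83]
 [ 60  84 118 149 150 149 149 148 149 149 148 147 148 150 148 150 146 108
   82]
 [ 75  89 139 149 148 149 147 148 151 149 149 149 148 150 148 150 139  76
   70]
 [ 84 108 150 148 148 149 149 149 150 148 149 150 150 149 150 148 115  80
   50]
 [ 86 140 149 149 149 149 150 149 149 147 149 146 150 148 149 141  87  76
   30]
 [ 99 149 151 149 149 148 148 149 150 147 1
[... 1288 characters left out ...]
 176 177 176 177 176 177 177 177 179 146  75
   63]
 [ 92 126 163 164 171 181 179 179 178 176 176 177 177 178 178 173  97  78
   32]
 [ 37  61  73  90 130 163 160 172 182 180 179 178 177 179 174 136  81  47
   21]
 [ 20  21  35  38  61  74  77 131 162 161 173 183 182 180 148  71  62  21
   15]
 [ 13  13  20  17  23  35  36  61  75  76 132 163 161 169 105  79  35  16
    9]
 [ 12   9   5  12  11  15  18  19  34  38  63  75  79 116  83  47  21  12
    7]
 [  9   7  15  10  10   7  14  12  14  19  22  37  52  64  64  23  14  10
   10]
 [ 11  13  12   6   9  10  10   7  10  11  16  13  17  21  26  22  11  11
   10]
 [ 13  10  10  10  11  11  10   7  11  10  10   7  11  13  19  17  13  11
    9]]
```

Run:
```python
from h import *
T=cv2.imread('pics/top0.png');S=cv2.imread('pics/side0.png')
A,na=blob(T,(313,282),11,110);g=S.copy();g[:245,367:]=0;B,nb=blob(g,(362,250),9,120)
print(A,na,B,nb,plane('top',A,.0615),plane('side',B,.0615),tri(B,A))
y,x=303,338
for c in((273,197.5),(270.7,170.7),(296.3,185.8)): print(cv2.cvtColor(T,cv2.COLOR_BGR2GRAY)[int(c[1])-5:int(c[1])+6,int(c[0])-5:int(c[0])+6])
c=(272,260);print(cv2.cvtColor(S,cv2.COLOR_BGR2GRAY)[int(c[1])-6:int(c[1])+6,int(c[0])-5:int(c[0])+6])
```

```text
[313.6194332  281.66396761] 247 [361.94405594 249.61538462] 143 [ 0.44565187 -0.07329303  0.0615    ] [ 0.4455174  -0.07380562  0.0615    ] (array([ 0.44554985, -0.07329332,  0.0619873 ]), np.float64(6.255743401287142e-05))
[[110 111 112 111 110 111 112 111 110 110 110]
 [111 111 111 111 110 110 111 110 112 109 110]
 [110 110 111 109 105 111 113 107 111 111 112]
 [111 111 110 111 123 138 135 120 101 109 111]
 [110  95  98 127 161 172 169 146 102  94  98]
 [ 99  63  75 148 170 190 183 154 125  61  71]
 [ 78  63  67 141 168 190 180 151 121  66  73]
 [ 69  62  60 112 146 159 153 136 101  66  72]
 [ 70  61  58  62 109 119 119 102  74  70  73]
 [ 91  63  60  54  56  76  83  89  87  88  89]
 [108  73  60  62  61  65  88 111 111 110 110]]
[[110 113 110 109 111 111 111 111 111 111 111]
 [108 110 110 112 111 111 110 111 112 110 109]
 [111 110 111 110 110 113 113 109 110 109 109]
 [112 110 111 110 132 137 137 123 111 109 111]
 [111 102  98 109 159 171 171 153 117  98 110]
 [102  78  74 123 165 186 190 161 131  69  97]
 [ 82  64  70 135 160 185 185 155 127  69  69]
 [ 74  59  64 111 139 155 152
[... 542 characters left out ...]
 64  56  96 122 135 130 106  71  75 112]
 [ 67  64  59  48  70  90  91  72  89  88 109]
 [ 89  61  63  56  48  53  85  88 111 110 111]]
[[184 183 184 184 184 184 183 183 185 183 184]
 [185 184 184 184 183 183 184 184 183 182 184]
 [184 185 184 183 183 183 183 185 184 183 183]
 [184 185 182 173 187 196 188 180 184 183 184]
 [184 186 185 166 199 229 201 177 186 185 186]
 [186 185 180 187 205 236 209 179 175 187 187]
 [179 178 145 152 184 213 196 162 142 177 172]
 [149 147 111 113 144 159 150 128 116 137 126]
 [128 130 129  86  95 108  99  90 117 131 129]
 [130 130 134 119  54  66  52  81 129 131 129]
 [130 116 119 119  40  58  58  83 108 124 130]
 [129  93  64  65  55  63  58  63  69 105 132]]
```

```bash
cat >> h.py <<'E'
def BX(q):
    ex=np.cos(np.pi/6)*np.array([-np.sin(q),np.cos(q),0])+[0,0,.5]; ey=np.array([-np.cos(q),-np.sin(q),0]);return np.c_[ex,ey,np.cross(ex,ey)]
def tool(p): # world displacement -> tool shift units, at current pose
    s=r.get_state();R=Ro.from_euler('xyz',s['eef_rot'],degrees=True).as_matrix();return (R.T@(np.array(p)-s['tcp_pos'])/.12).round(3),s['eef_rot'][2]
E
python3 - <<'E'
from h import *
loc=np.array([[22,26,1.5],[22,-26,1.5],[-28,0,1.5]])/1e3
tp=[(273.4,197.4),(270.7,170.6),(296.4,185.8)];sp=[(285.2,265.6),(258.3,267),(272.2,259.7)]
P=np.array([plane('top',p,z) for p,z in zip(tp,(.0823,.0823,.0573))]);print(P.round(4))
print([tri(a,b) for a,b in zip(sp,tp)])
f=lambda q:(loc@BX(q[2]).T+[q[0],q[1],.07]-P)[:,:2].ravel()
q=least_squares(f,[.6,0,.1]).x;print(q.round(4),(f(q)*1e3).round(1))
B=BX(q[2]);O=np.array([q[0],q[1],.07])
# reprojection of catches, pin guesses
k=np.array([-58,28,23.5])/1e3
for th in(1.25,1.4,1.6):
    X=O+B@np.array([-.058+.027*np.cos(th),.028+.027*np.sin(th),.0535]);print(th,X.round(4),proj('top',X),proj('side',X))
for b in([0,41.5,23],[0,-41.5,23],[52,-60,-10],[52,60,-10]): print(b,proj('top',O+B@np.array(b)/1e3),proj('side',O+B@np.array(b)/1e3))
print(tool([.4455,-.0733,.237]))
E
```

```text
[[ 0.5909  0.0089  0.0823]
 [ 0.6419  0.0181  0.0823]
 [ 0.6244 -0.0295  0.0573]]
[(array([0.59113974, 0.00887701, 0.08223515]), np.float64(0.00039403470792208177)), (array([0.64212942, 0.01808419, 0.08231671]), np.float64(0.00047979867345830006)), (array([ 0.62433647, -0.0295209 ,  0.05769418]), np.float64(0.00015238349160421154))]
[ 0.6198 -0.0046  0.1813] [-0.  -0.2  0.2 -0.1 -0.1  0.3]
1.25 [ 0.5796 -0.0828  0.0916] [[323.76410144 205.01687319]] [[297.25531615 231.27027094]]
1.4 [ 0.5792 -0.0863  0.0896] [[325.69854237 205.65491076]] [[297.67379775 230.87094346]]
1.6 [ 0.5797 -0.0909  0.0869] [[328.26947711 206.0106628 ]] [[297.77289812 230.35235453]]
[0, 41.5, 23] [[290.64038639 202.46380907]] [[292.63245774 251.69643749]]
[0, -41.5, 23] [[285.82173512 159.28557822]] [[250.23615304 253.98568806]]
[52, -60, -10] [[251.48878597 154.0907929 ]] [[240.11765415 278.08016259]]
[52, 60, -10] [[257.39927896 216.62315368]] [[303.92418321 274.46515747]]
(array([1.46 , 2.021, 0.005]), np.float64(-18.39614743537647))
```

Request:
drive_tool:
  increments:
    - [[1, 0.75, 1.0, 0, 0], [1, 0.75, 1.0, 0, 0], [1, 0.75, 1.0, 0, 0]]

```text
time_s: 1.6
tcp_pos: [0.4037, 0.0698, 0.2377]
eef_rot: [-180.0, -0.0, -18.4]
contact_force: [0.3, 1.4, 0.1]
gripper_width: 0.0877
gripper_force: 0.0
```

Request:
drive_tool:
  increments:
    - [[0.8, 0.71, 0.95, 0, 0.06], [0.8, 0.71, 0.95, 0, 0.12], [0.8, 0.71, 0.95, 0, 0.14], [0.8, 0.71, 0.95, 0, 0.15]]

```text
time_s: 2.1
tcp_pos: [0.4488, -0.0645, 0.2371]
eef_rot: [179.9, 0.0, -61.8]
contact_force: [-0.1, 0.2, 0.1]
gripper_width: 0.0789
gripper_force: 0.0
```

Request:
drive_tool:
  increments:
    - [[0.8, 0, 0, 0, 0.03], [0.8, 0, 0, 0, 0.06], [0.8, 0, 0, 0, 0.09], [0.8, 0, 0, 0, 0.107], [0.8, 0, 0, 0, 0.107]]

```text
time_s: 2.72
tcp_pos: [0.4485, -0.0628, 0.2374]
eef_rot: [180.0, -0.0, -99.8]
contact_force: [-0.2, 0.9, 0.8]
gripper_width: 0.0787
gripper_force: 0.0
```

Run:
```python
from h import *
print(tool([.4484,-.0658,.046]),'target yaw -110.9')
print('tin',tri((317,210),(361,228)),tri((317,210),(357,297)),tri((371,212),(357,297)))
```

```text
(array([ 0.024, -0.004,  1.595]), np.float64(-99.7503766184303)) target yaw -110.9
tin (array([ 0.54364171, -0.1509306 ,  0.09411805]), np.float64(0.005308168715345888)) (array([ 0.48341548, -0.14933717,  0.08936015]), np.float64(0.12591399409967202)) (array([ 0.42544912, -0.14931521,  0.09909644]), np.float64(0.01320153155961919))
```

Request:
drive_tool:
  increments:
    - [[0.8, 0.024, 0, 0.4, 0.031], [0.8, 0.024, 0, 0.9, 0.031], [0.8, 0.024, 0, 0.9, 0.031]]

```text
time_s: 3.1
tcp_pos: [0.4448, -0.0665, 0.1265]
eef_rot: [179.6, -0.3, -110.9]
contact_force: [-0.6, 0.4, 0.6]
gripper_width: 0.0786
gripper_force: 0.0
```

Request:
drive_tool:
  increments:
    - [[0.8, 0, 0, 0.4, 0], [0.8, 0, 0, 0.65, 0], [0.8, 0, 0, 0.695, 0], [0.8, 0, 0, 0.695, 0]]

```text
time_s: 3.6
tcp_pos: [0.4491, -0.0656, 0.0478]
eef_rot: [-179.9, 0.0, -110.9]
contact_force: [0.1, -0.3, 0.0]
gripper_width: 0.0789
gripper_force: 0.0
```

Request:
drive_tool:
  increments:
    - [[0.3, 0, 0, 0, 0], [-0.1, 0, 0, 0, 0], [-0.4, 0, 0, 0, 0], [-0.4, 0, 0, 0, 0]]
  squeeze: 4

```text
time_s: 4.1
tcp_pos: [0.4477, -0.0659, 0.0464]
eef_rot: [-180.0, 0.0, -111.0]
contact_force: [0.1, -0.1, 0.2]
gripper_width: 0.0448
gripper_force: 0.0
```

Request:
drive_tool:
  increments:
    - [[-0.4, 0, 0, 0, 0], [-0.4, 0, 0, 0, 0], [-0.4, 0, 0, 0, 0]]

```text
time_s: 4.47
tcp_pos: [0.4478, -0.0659, 0.0464]
eef_rot: [-180.0, 0.0, -111.0]
contact_force: [-1.9, 0.0, 5.7]
gripper_width: 0.044
gripper_force: 4.0
```

Request:
drive_tool:
  increments:
    - [[-0.4, 0.04, 0, -0.035, 0], [-0.4, 0.084, 0, -0.06, 0], [-0.4, 0.13, 0, -0.085, 0], [-0.4, 0.177, 0, -0.104, 0], [-0.4, 0.177, 0, -0.104, 0]]

```text
time_s: 5.1
tcp_pos: [0.4399, -0.0862, 0.0588]
eef_rot: [-180.0, 0.0, -111.0]
contact_force: [-0.0, 1.0, -2.8]
gripper_width: 0.0443
gripper_force: 4.0
```

Run:
```python
from h import *
cv2.imwrite('pics/s1.png',cv2.resize(capture('side')[200:320,280:440,::-1],None,fx=4,fy=4,interpolation=cv2.INTER_CUBIC))
s=r.get_state();print(s['gripper_force'],s['tcp_pos'])
```

```text
3.999725505709648 [ 0.43996059 -0.0859885   0.05871225]
```

View pics/s1.png

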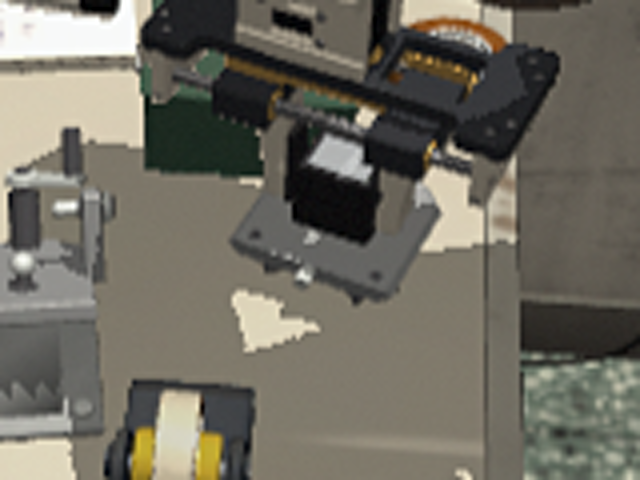

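```bash
cat >> h.py <<'E'
def rd(tilt,yaw,G,g): # reader rot (deg tilt), world of reader points given grip G world, g reader coords
    t=np.deg2rad(tilt);hx=np.array([-np.sin(yaw),np.cos(yaw),0]);ex=np.cos(t)*hx+[0,0,np.sin(t)];ey=np.array([-np.cos(yaw),-np.sin(yaw),0]);R=np.c_[ex,ey,np.cross(ex,ey)]
    return lambda p:np.array(G)+R@((np.array(p)-g)/1e3)
E
python3 - <<'E'
from h import *
G=r.get_state()['tcp_pos']+np.array([0,0,.008])
for t in(0,10,20,30):
    f=rd(t,-.367,G,np.array([8,0,54.]));print(t,[(proj('side',f(p))[0]-[280,200]).round(1)*4 for p in([52,0,16.7],[0,0,61.5],[42,46,18.5],[42,-46,18.5])],f([-38,0,0]).round(4))
E
```

```text
0 [array([302. , 281.2]), array([347.2, 155.6]), array([392.8, 295.2]), array([229.6, 238. ])] [ 0.4235 -0.1289  0.0127]
10 [array([298. , 276.8]), array([348. , 156.4]), array([389.6, 293.6]), array([225.2, 236. ])] [ 0.4271 -0.1195  0.0055]
20 [array([295.2, 269.6]), array([348.4, 157.6]), array([387.2, 288.8]), array([221.6, 231.2])] [ 4.311e-01 -1.091e-01  2.000e-04]
30 [array([294. , 259.2]), array([348.8, 159.6]), array([386. , 281.6]), array([219.2, 223.6])] [ 0.4354 -0.098  -0.0031]
```

Request:
drive_tool:
  increments:
    - [[-0.5, 0, 0, -0.3, 0], [-0.5, 0, 0, -0.7, -0.02], [-0.5, 0, 0, -1.0, -0.045], [-0.5, 0, 0, -1.0, -0.07], [-0.5, 0, 0, -1.0, -0.087]]
  squeeze: 10

```text
time_s: 5.78
tcp_pos: [0.4401, -0.0856, 0.1791]
eef_rot: [-179.9, 0.0, -79.4]
contact_force: [-0.4, 0.1, -1.4]
gripper_width: 0.0444
gripper_force: 10.0
```

Run:
```python
from h import *
print(tool([.619,-.0004,.165]),'yaw want -79.6',r.get_state()['gripper_force'])
I=capture('side');cv2.imwrite('pics/s2.png',cv2.resize(I[150:300,270:430,::-1],None,fx=4,fy=4,interpolation=cv2.INTER_CUBIC))
s=r.get_state();G=s['tcp_pos']+np.array([0,0,.008])
for t in(0,10,20,30):
    f=rd(t,np.deg2rad(s['eef_rot'][2]+90),G,np.array([8,0,54.]));print(t,[(proj('side',f(p))[0]-[270,150]).round(1)*4 for p in([52,0,16.7],[0,0,61.5],[42,46,18.5],[42,-46,18.5])])
```

```text
(array([-0.424, -1.596,  0.119]), np.float64(-79.4111372046222)) yaw want -79.6 9.998527318239212
0 [array([403.6, 310.8]), array([392.4, 169.2]), array([495.6, 288.8]), array([305.2, 299.6])]
10 [array([406.4, 305.6]), array([392. , 170.4]), array([498.8, 286.4]), array([306.8, 297.2])]
20 [array([409.2, 296.8]), array([391.6, 172. ]), array([502. , 280.4]), array([308.8, 291.2])]
30 [array([411.6, 284.8]), array([391.2, 174. ]), array([504.8, 271.6]), array([310. , 282.8])]
```

View pics/s2.png

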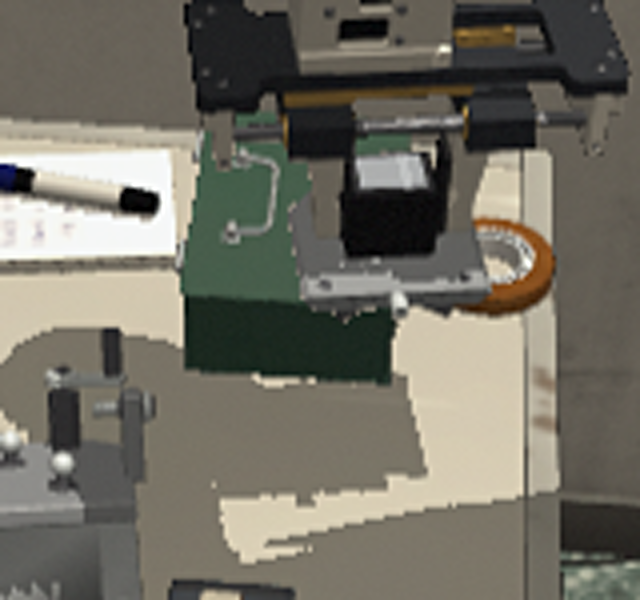

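Request:
drive_tool:
  increments:
    - [[-0.5, -0.1, -0.4, 0, 0], [-0.5, -0.2, -0.8, 0, 0], [-0.5, -0.25, -1.0, 0, 0], [-0.5, -0.25, -1.0, 0, 0]]

```text
time_s: 6.32
tcp_pos: [0.5538, -0.0339, 0.1775]
eef_rot: [179.9, -0.0, -79.7]
contact_force: [-0.4, 0.1, -2.7]
gripper_width: 0.0441
gripper_force: 10.0
```

Request:
drive_tool:
  increments:
    - [[-0.5, -0.06, -0.4, 0, 0], [-0.5, -0.1, -0.596, 0.05, 0], [-0.5, -0.1, -0.596, 0.2, 0], [-0.5, -0.1, -0.596, 0.244, 0], [-0.5, -0.1, -0.596, 0.244, 0]]

```text
time_s: 6.95
tcp_pos: [0.6202, -0.0104, 0.1492]
eef_rot: [179.9, -0.0, -79.7]
contact_force: [0.3, 0.3, -2.2]
gripper_width: 0.0437
gripper_force: 10.0
```

Run:
```python
from h import *
print(tool([.6206,-.0091,.1236]),r.get_state()['tcp_pos'])
I=capture('side');cv2.imwrite('pics/s3.png',cv2.resize(I[170:310,210:350,::-1],None,fx=4,fy=4,interpolation=cv2.INTER_CUBIC))
s=r.get_state();G=s['tcp_pos']+np.array([0,0,.008])
for t in(0,10,20,30):
    f=rd(t,np.deg2rad(s['eef_rot'][2]+90),G,np.array([8,0,54.]));print(t,[(proj('side',f(p))[0]-[210,170]).round(1)*4 for p in([52,0,16.7],[0,0,61.5],[42,46,18.5],[42,-46,18.5])])
```

```text
(array([-0.01 , -0.006,  0.213]), np.float64(-79.68909028211228)) [ 0.62016788 -0.01037487  0.14920594]
0 [array([244.4, 357.2]), array([237.2, 211.6]), array([342. , 334.4]), array([145.2, 344.8])]
10 [array([243.6, 353.2]), array([237.6, 212.4]), array([342.4, 332.4]), array([143.6, 343.2])]
20 [array([242.8, 345.2]), array([237.6, 213.6]), array([342.4, 327.6]), array([142. , 338.4])]
30 [array([241.6, 334. ]), array([238., 216.]), array([342.4, 319.6]), array([140.4, 330.4])]
```

View pics/s3.png

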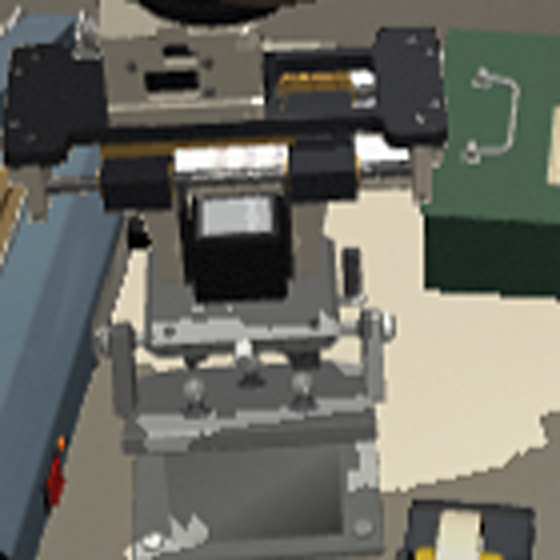

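Request:
drive_tool:
  increments:
    - [[-0.5, -0.01, -0.006, 0.08, 0], [-0.5, -0.01, -0.006, 0.15, 0], [-0.5, -0.01, -0.006, 0.19, 0], [-0.5, -0.01, -0.006, 0.21, 0], [-0.5, -0.01, -0.006, 0.215, 0]]

```text
time_s: 7.62
tcp_pos: [0.6208, -0.0091, 0.1239]
eef_rot: [179.9, -0.0, -79.6]
contact_force: [-5.1, -1.7, 5.7]
gripper_width: 0.0442
gripper_force: 10.0
```

Request:
drive_tool:
  increments:
    - [[-0.5, 0.018, 0, 0.009, 0], [-0.5, 0.035, 0, 0.018, 0], [-0.5, 0.052, 0, 0.028, 0], [-0.5, 0.068, 0, 0.04, 0], [-0.5, 0.068, 0, 0.04, 0]]

```text
time_s: 8.25
tcp_pos: [0.6226, -0.0171, 0.1186]
eef_rot: [180.0, -0.0, -79.7]
contact_force: [-3.2, -0.5, 1.8]
gripper_width: 0.0441
gripper_force: 10.0
```

Run:
```python
from h import *
s=r.get_state();print(s['contact_force'],s['moment'],s['tcp_pos'])
I=capture('side');cv2.imwrite('pics/s4.png',cv2.resize(I[190:310,220:340,::-1],None,fx=5,fy=5,interpolation=cv2.INTER_CUBIC))
q=.1813;f=lambda p:np.array([.6198,-.0046,.07])+BX(q)@np.array(p)/1e3
print('home',[(proj('side',f(p))[0]-[220,190]).round(1)*5 for p in([52,0,16.7],[0,0,61.5],[42,46,18.5],[42,-46,18.5])])
```

```text
[-3.15924623 -0.54869911  1.76776624] [-0.08011595  0.96551834  0.1133296 ] [ 0.62256663 -0.01705954  0.11857293]
home [array([256.5, 363. ]), array([251.5, 218. ]), array([378., 345.]), array([134.5, 358.5])]
```

View pics/s4.png

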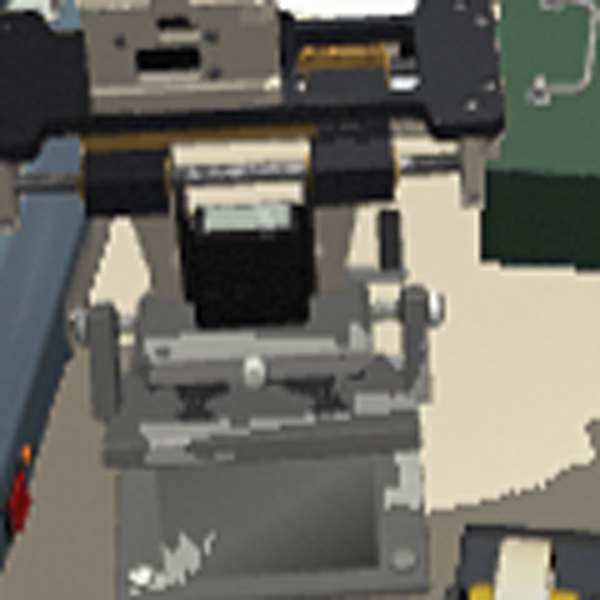

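Request:
drive_tool:
  increments:
    - [[-0.5, 0.015, 0, 0.012, 0], [-0.5, 0.03, 0, 0.025, 0], [-0.5, 0.046, 0, 0.038, 0], [-0.5, 0.061, 0, 0.05, 0], [-0.5, 0.061, 0, 0.05, 0]]
  squeeze: 20

```text
time_s: 8.93
tcp_pos: [0.6232, -0.0244, 0.1121]
eef_rot: [179.9, -0.0, -79.7]
contact_force: [-5.5, 0.8, 2.2]
gripper_width: 0.0438
gripper_force: 20.0
```

Run:
```python
from h import *
s=r.get_state();print(s['contact_force'],s['moment'],s['tcp_pos'],tool(np.array([.6198,-.0046,.07])+BX(.1813)@np.array([8,0,54])/1e3-[0,0,.008]))
I=capture('side');cv2.imwrite('pics/s5.png',I[:,:,::-1])
x,y=271,262;g=cv2.cvtColor(I,cv2.COLOR_RGB2GRAY);print(g[y-7:y+7,x-6:x+7])
g=g[225:262,255:290];print('win',blob(np.dstack([g]*3),(14,10),9,120))
```

```text
[-5.53699306  0.82265914  2.21820624] [0.50836076 2.02916651 0.18189123] [ 0.62315206 -0.02435286  0.11207298] (array([ 0.   , -0.002, -0.006]), np.float64(-79.67118236033514))
[[ 46  70  66  68  90  91  90  50  51  57  58  58  66]
 [111 130 130 131 156 155 154 116 117 117 116 116 115]
 [154 153 152 151 149 149 151 152 154 153 153 155 154]
 [148 149 148 146 146 155 157 149 144 144 146 144 144]
 [139 138 140 135 142 179 186 165 128 129 130 124 125]
 [126 125 125 116 168 197 201 194 120 125 127 128 127]
 [126 127 124 104 196 194 188 192 135 125 127 127 128]
 [128 127 126 119 188 182 179 176 152 128 128 129 129]
 [123 123 124 125 166 177 173 160 119 115 118 121 112]
 [ 92 102 103 103 108 151 147 112  53  54  74  87  41]
 [ 43  81  92  90  71  41  45  45  45  45  51  75  43]
 [ 43  78  92  90  70  57  61  63  59  64  67  82  51]
 [ 53  71  93  92  91  82  83  83  84  94  95  93  76]
 [ 77  83  92  91  92  92  93  92  93  94  91  91  94]]
win (array([14.18181818,  5.28571429]), np.int32(154))
```

Request:
drive_tool:
  increments:
    - [[0.23, 0, 0, 0, 0], [0.23, 0, 0, 0, 0], [0.23, 0, 0, -0.1, 0], [0.23, 0, 0, -0.38, 0], [-0.2, 0.1, 0, -0.42, 0]]

```text
time_s: 9.6
tcp_pos: [0.6284, -0.0353, 0.1669]
eef_rot: [-179.7, -0.0, -79.6]
contact_force: [-0.2, -0.0, -0.1]
gripper_width: 0.0485
gripper_force: 0.0
```

Request:
drive_tool:
  increments:
    - [[-1, 0.068, 0, 0, 0], [-1, 0.068, 0, 0, 0], [-1, 0.068, 0, 0, 0], [-1, 0.068, 0, 0, 0], [-1, 0.068, 0, 0, 0]]

```text
time_s: 10.22
tcp_pos: [0.6277, -0.0436, 0.1629]
eef_rot: [180.0, -0.0, -79.6]
contact_force: [-0.2, -0.2, 0.1]
gripper_width: 0.0017
gripper_force: 0.0
```

Run:
```python
from h import *
s=r.get_state();print(s['contact_force'],s['tcp_pos'],s['gripper_width'])
O=np.array([.6198,-.0046,.07]);B=BX(.1813);u=np.array([-np.sin(.1813),np.cos(.1813),0])
W=O+B@[0,0,.0615];t=W-u*.0095+[0,0,.011];print('press-contact tcp',t,tool(t))
I=capture('side');T=capture('top');cv2.imwrite('pics/s6.png',I[:,:,::-1]);cv2.imwrite('pics/t6.png',T[:,:,::-1])
g=cv2.cvtColor(I,cv2.COLOR_RGB2GRAY);x,y=271,262;print(g[y-7:y+6,x-5:x+6])
a=cv2.resize(I[190:310,210:340,::-1],None,fx=4,fy=4,interpolation=cv2.INTER_CUBIC);b=cv2.resize(T[140:260,235:345,::-1],None,fx=3,fy=4,interpolation=cv2.INTER_CUBIC)
cv2.imwrite('pics/c6.png',np.hstack([a,b])[:,:800])
print('home side',[proj('side',O+B@np.array(p)/1e3)[0].round(1) for p in([52,0,16.7],[0,0,61.5],[42,46,18.5],[42,-46,18.5])])
print('home top',[proj('top',O+B@np.array(p)/1e3)[0].round(1) for p in([52,0,16.7],[0,0,61.5],[42,46,18.5],[42,-46,18.5])])
```

```text
[-0.24382727 -0.20441654  0.08452543] [ 0.62769256 -0.04361552  0.16290778] 0.0016710446853455887
press-contact tcp [ 0.62705741 -0.04419031  0.13426056] (array([0.004, 0.006, 0.239]), np.float64(-79.6385527696282))
[[ 29  29  28  29  68  65  65  88  88  87  87]
 [ 95  95  94  96 127 126 126 151 150 151 152]
 [151 151 151 149 150 149 148 145 147 131 132]
 [142 131 131 132 129 135 132 130 129  82  83]
 [115  79  81  82  96 111  97  81  78  82  80]
 [ 80  80  81  87 128 128 116  93  80  81  81]
 [ 82  82  82  94 128 119 117 108  78  83  83]
 [ 81  82  83  98 118 117 112 107  75  83  83]
 [ 80  85  83  92 111 111 108  93  75  81  85]
 [ 68  89  87  83  91  96  93  52  54  74  86]
 [ 55  92  89  72  45  43  46  45  42  48  75]
 [ 44  93  90  70  55  58  60  58  61  63  81]
 [ 47  92  91  90  80  82  81  82  91  91  91]]
home side [array([271.3, 262.6]), array([270.3, 233.6]), array([295.6, 259. ]), array([246.9, 261.7])]
home top [array([260.4, 179.6]), array([298.2, 172.8]), array([268.5, 204.4]), array([263.6, 155.6])]
```

View pics/c6.png

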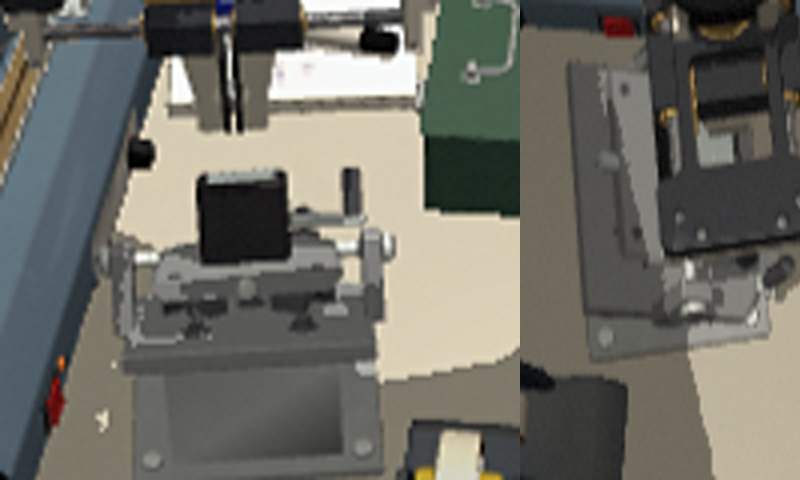

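Request:
drive_tool:
  increments:
    - [[-1, 0.04, 0.006, 0.09, 0], [-1, 0.034, 0.006, 0.17, 0], [-1, 0.024, 0.006, 0.19, 0], [-1, 0.014, 0.006, 0.21, 0], [-1, 0.014, 0.006, 0.21, 0]]

```text
time_s: 10.95
tcp_pos: [0.6274, -0.0454, 0.1379]
eef_rot: [180.0, -0.0, -79.6]
contact_force: [-0.3, -0.4, 0.4]
gripper_width: 0.0007
gripper_force: 0.0
```

Request:
drive_tool:
  increments:
    - [[-1, -0.006, 0, 0.01, 0], [-1, -0.012, 0, 0.02, 0], [-1, -0.018, 0, 0.03, 0], [-1, -0.018, 0, 0.03, 0]]

```text
time_s: 11.45
tcp_pos: [0.6271, -0.0435, 0.1346]
eef_rot: [-180.0, -0.0, -79.6]
contact_force: [-0.4, 0.3, 1.9]
gripper_width: 0.0006
gripper_force: 0.6
```

Request:
drive_tool:
  increments:
    - [[-1, -0.006, 0, 0.01, 0], [-1, -0.012, 0, 0.02, 0], [-1, -0.012, 0, 0.02, 0]]

```text
time_s: 11.82
tcp_pos: [0.6275, -0.043, 0.1337]
eef_rot: [-179.9, -0.1, -79.6]
contact_force: [-1.6, -3.7, 9.1]
gripper_width: 0.0004
gripper_force: 5.2
```

Request:
drive_tool:
  increments:
    - [[-1, -0.006, 0, 0.01, 0], [-1, -0.012, 0, 0.02, 0], [-1, -0.012, 0, 0.02, 0]]

```text
time_s: 12.2
tcp_pos: [0.6279, -0.0427, 0.1332]
eef_rot: [-179.8, -0.2, -79.6]
contact_force: [-4.3, -8.1, 18.9]
gripper_width: 0.0005
gripper_force: 10.4
```

Request:
drive_tool:
  increments:
    - [[-1, -0.005, 0, 0.009, 0], [-1, -0.005, 0, 0.009, 0], [-1, 0.04, 0, -0.1, 0], [-1, 0.1, 0.1, -0.5, 0], [-1, 0.2, 0.3, -0.9, 0]]

```text
time_s: 12.82
tcp_pos: [0.5951, -0.0706, 0.238]
eef_rot: [179.9, 0.0, -79.6]
contact_force: [0.6, 0.4, 0.5]
gripper_width: 0.0004
gripper_force: 0.0
```

Request:
drive_tool:
  increments:
    - [[-1, 0.5, 0.6, 0, 0], [-1, 0.7, 0.9, 0, 0], [-1, 0.7, 0.9, 0, 0]]

```text
time_s: 13.2
tcp_pos: [0.5017, -0.1743, 0.238]
eef_rot: [-180.0, 0.0, -79.8]
contact_force: [-0.2, -0.9, 0.6]
gripper_width: 0.0006
gripper_force: 0.0
```

Run:
```python
from h import *
s=r.get_state();print(s['tcp_pos'],s['eef_rot'])
I=capture('side')[:,:,::-1].copy();T=capture('top')[:,:,::-1].copy();cv2.imwrite('pics/s7.png',I);cv2.imwrite('pics/t7.png',T)
g=cv2.cvtColor(I,cv2.COLOR_BGR2GRAY);t=cv2.cvtColor(T,cv2.COLOR_BGR2GRAY)
print('stub side');print(g[254:270,262:280]);print('window side');print(g[224:242,256:286])
print('window top');print(t[158:190,284:314])
```

```text
[ 0.5017277  -0.17434611  0.23798524] [-1.79974553e+02  3.42361023e-02 -7.97928701e+01]
stub side
[[ 16  15  12  13  11  15  17  10  12  11  14  10   6  10  10  10  19  18]
 [  8  18  16  17  27  27  25  25  25  37  37  38  50  48  49  49  55  55]
 [ 48  55  54  53  63  64  62  61  63  73  73  74  89  87  86  86  87  87]
 [ 86  87  86  86  85  85  86  86  84  84  84  85  85  84  85  84  85  83]
 [ 84  83  84  84  82  83  82  81  82  90  84  82  82  82  81  82  81  81]
 [ 83  82  82  81  81  79  79  79  94 105  92  80  77  79  77  75  77  76]
 [ 76  76  76  77  76  77  76  80 121 117 110  90  74  75  76  77  77  77]
 [ 77  76  75  77  78  77  76  84 125 112 112 102  72  75  76  75  77  77]
 [ 77  76  77  76  78  77  76  89 111 109 105 101  72  76  78  77  78  76]
 [ 77  79  77  74  76  78  78  87 105 105 103  91  70  76  81  73  69  62]
 [ 71  69  68  61  62  82  81  79  85  93  88  55  51  71  80  62  40  42]
 [ 43  41  40  40  42  86  84  66  42  45  45  41  39  46  70  66  42  42]
 [ 40  42  40  40  41  87  84  66  53  55  58  54  57  61  75  73  38  42]
 [ 41  38  38  36  43  87  
[... 5773 characters left out ...]
 21  19  17  20  23  22
   19  27  29  33  36  37  42 110 110 109 111 117]
 [ 14  14  18  16  18  18  19   9  15  14  12  19  19  14  18  17  17  16
   16  15  16  15  20  20  52 109 109 110 110 118]
 [ 15  20  14  12  15  20  14  14  15  16  17  17  12  16   9  12  13  17
   12  16  17  17  17  42  87 110 110 110 112 119]
 [ 18  14  16  16  14  14  14  14  13  13  12  16  14  12  12  14  14  14
   12  15  16  42  73  87 110 110 110 111 110 114]
 [ 15  16  17  14  13  14  13   9  15  17   9  13  15  14  17  15   9  11
   10  13  43  86 111 110 111 112 112 110 107 104]
 [ 19  18  13  17  16  12  16  16  12   9  11  11  13  12  15  14  14  10
   31  71  88 111 109 109 111 110 110 110 112 116]]
```

Run:
```python
from h import *
print('stub0',tri((351.6,279.4),(289.4,273.6)))
T=cv2.imread('pics/t7.png');S=cv2.imread('pics/s7.png');O=np.array([.6198,-.0046,.07]);B=BX(.1813)
def bf(p):return (B.T@(p-O)*1e3).round(1)
A=tri((270,233.5),blob(T,(299,173),9,130)[0]);print('win bed mm',blob(T,(299,173),9,130),bf(A[0]),A[1])
t=cv2.cvtColor(T,cv2.COLOR_BGR2GRAY);print(t[172:188,252:272])
S0=cv2.cvtColor(cv2.imread('pics/side0.png'),cv2.COLOR_BGR2GRAY);print(S0[272:287,343:360])
# pin
s=cv2.cvtColor(S,cv2.COLOR_BGR2GRAY);print('pin');print(s[226:248,290:306]);print(t[195:218,312:336])
```

```text
stub0 (array([ 0.46305585, -0.02670718,  0.02082197]), np.float64(0.0014767053959843666))
win bed mm (array([299.02970297, 173.04455446]), np.int32(202)) [-1.9 -0.3 61.3] 0.0008940113701072035
[[ 63 156 172 168 110 111 109 109 109 108 112 108  87  83  85 110 111 110
  111 109]
 [ 84 155 173 169 110 110 110 110 110 110 110 109  96  81  86 107 108 108
  110 109]
 [110 156 173 170 111 111 109 110 111 110 111 109 101  84  84 102 108 109
  109 109]
 [123 149 176 167 110 109 112 110 111 111 110 110 104  85  85  98 110 111
  110 110]
 [138 144 174 168 109 110 110 108 111 112 111 110 109  84  84  99 111 109
  111 109]
 [152 140 175 169 110 110 111 112 110 111 115 113 110  93  85  97 109 108
  110 110]
 [153 132 172 148 109 110 111 110 111 118 136 135 128 124 115 104 110 111
  110 111]
 [162 134 172 113 111 110 110 111 112 124 146 146 149 146 146 123 110 110
  111 109]
 [179 131 167 122 111 111 110 111 108 114 133 139 145 145 146 129 110 110
  110 111]
 [177 132 163 153 111 110 111 111 110 112 122 126 130 132 136 124 111 111
  110 109]
 [188 131 161 169 111 111 111 111 109 109 105 105 105 110
[... 4622 characters left out ...]
06 144 140  67  44  43  70  85 114 141 139 139 144 183 187 226 227
  226 227 226 226 226 227]
 [110 102 118 128 103  95  89 125 125 140 139 141 139 150 226 227 226 227
  227 226 225 226 226 226]
 [107  89  97 110 115 122 115 146 132 140 140 139 138 150 227 227 226 227
  227 226 226 226 226 226]
 [106  97 119 126 117  96 118 129 139 140 139 139 143 188 226 227 226 227
  227 227 226 227 226 226]
 [101 113 124 125 128 119 141 139 141 139 140 139 147 219 226 227 227 226
  226 226 226 226 226 227]
 [132 132 125 126 131 118 140 141 140 140 139 138 143 180 227 226 226 226
  227 226 226 226 226 226]
 [170 156 113 126 128 115 140 142 140 140 140 138 139 151 226 227 228 225
  206 226 227 227 227 227]]
```

Run:
```python
from h import *
O=np.array([.6198,-.0046,.07]);B=BX(.1813)
p,e=tri((271.4,261.3),(261.5,179.5));print('stub bed',(B.T@(p-O)*1e3).round(1),e)
for z in(16.75,20.8):print(z,[proj(n,O+B@np.array([50,0,z])/1e3) for n in('side','top')])
for d in([-2,0,0],[0,0,3]):print(d,[proj(n,O+B@(np.array([50,0,20.8])+d)/1e3) for n in('side','top')])
u=np.array([-np.sin(.1813),np.cos(.1813),0])
for x in(10,-10):
    t=O+B@[x/1e3,0,.0615]-u*.0095+[0,0,.011];print(x,t,tool(t))
# housing low/hi corner expected side
for c in([18,22,61.5],[18,-22,61.5],[-18,-22,61.5],[-18,22,61.5],[18,22,21.5],[18,-22,21.5]):print(c,proj('side',O+B@np.array(c)/1e3).round(1),proj('top',O+B@np.array(c)/1e3).round(1))
```

```text
stub bed [50.8  0.4 18.8] 0.000233305227340514
16.75 [array([[271.32345321, 262.2778848 ]]), array([[261.44584818, 179.68154105]])]
20.8 [array([[271.20163218, 260.18915393]]), array([[262.38848577, 178.86385511]])]
[-2, 0, 0] [array([[271.2151544, 259.9281568]]), array([[263.42716169, 178.95378357]])]
[0, 0, 3] [array([[271.1112682 , 258.63978244]]), array([[263.0914587, 178.254065 ]])]
10 [ 0.6254959  -0.03567199  0.13926056] (array([-0.949, -1.204,  0.824]), np.float64(-79.75826573098065))
-10 [ 0.62861893 -0.05270862  0.12926056] (array([-0.805, -1.204,  0.907]), np.float64(-79.75826573098065))
[18, 22, 61.5] [[281.7 234.9]] [[290.4 183.9]]
[18, -22, 61.5] [[258.7 236.1]] [[287.7 160. ]]
[-18, -22, 61.5] [[259.3 232.4]] [[305.8 162.1]]
[-18, 22, 61.5] [[281.6 231.3]] [[308.6 185.5]]
[18, 22, 21.5] [[282.8 255.2]] [[280.1 191.8]]
[18, -22, 21.5] [[260.  256.4]] [[277.7 168.7]]
```

Request:
drive_tool:
  increments:
    - [[-1, -0.35, -0.45, 0, 0], [-1, -0.6, -0.8, 0.1, 0], [-1, -0.7, -1.0, 0.3, 0], [-1, -0.7, -1.0, 0.5, 0], [-1, -0.7, -1.0, 0.5, 0]]

```text
time_s: 13.92
tcp_pos: [0.6067, -0.0672, 0.1749]
eef_rot: [179.7, 0.0, -79.6]
contact_force: [-0.7, -0.3, -0.3]
gripper_width: 0.0009
gripper_force: 0.0
```

Request:
drive_tool:
  increments:
    - [[-1, -0.105, -0.204, 0.1, 0], [-1, -0.105, -0.204, 0.25, 0], [-1, -0.105, -0.204, 0.37, 0], [-1, -0.105, -0.204, 0.385, 0], [-1, -0.105, -0.204, 0.385, 0]]

```text
time_s: 14.55
tcp_pos: [0.629, -0.0521, 0.1319]
eef_rot: [-180.0, -0.0, -79.7]
contact_force: [0.3, -0.6, 0.0]
gripper_width: 0.0006
gripper_force: 0.0
```

Request:
drive_tool:
  increments:
    - [[-1, -0.006, 0, 0.01, 0], [-1, -0.012, 0, 0.02, 0], [-1, -0.012, 0, 0.02, 0]]

```text
time_s: 14.92
tcp_pos: [0.6291, -0.0506, 0.1298]
eef_rot: [-179.9, -0.0, -79.6]
contact_force: [-0.6, -2.1, 3.2]
gripper_width: 0.0005
gripper_force: 2.0
```

Request:
drive_tool:
  increments:
    - [[-1, -0.008, 0, 0.015, 0], [-1, -0.014, 0, 0.025, 0], [-1, -0.014, 0, 0.025, 0]]

```text
time_s: 15.3
tcp_pos: [0.6298, -0.0502, 0.1288]
eef_rot: [-179.8, -0.2, -79.6]
contact_force: [-2.1, -5.9, 15.4]
gripper_width: 0.0005
gripper_force: 8.0
```

Request:
drive_tool:
  increments:
    - [[-1, 0.04, 0, -0.1, 0], [-1, 0.3, 0.1, -0.4, 0.02], [-1, 0.5, 0.2, -0.4, 0.05], [-1, 0.6, 0.4, -0.4, 0.08], [-1, 0.6, 0.4, -0.4, 0.11]]

```text
time_s: 15.92
tcp_pos: [0.5927, -0.1291, 0.1741]
eef_rot: [180.0, 0.0, -119.5]
contact_force: [0.2, -0.7, 0.2]
gripper_width: 0.0004
gripper_force: 0.0
```

Request:
drive_tool:
  increments:
    - [[-1, 0, 0, 0, 0.015], [-1, 0, 0, 0, 0.015]]

```text
time_s: 16.18
tcp_pos: [0.594, -0.128, 0.1739]
eef_rot: [180.0, 0.0, -124.4]
contact_force: [-0.3, 0.0, 0.2]
gripper_width: 0.0004
gripper_force: 0.0
```

```bash
cat > k.py <<'E'
from h import *
O=np.array([.6198,-.0046,.07]);B=BX(.1813)
s=r.get_state();psi=np.deg2rad(s['eef_rot'][2]);n=-np.array([np.cos(psi),np.sin(psi),0])
def P(th):return O+B@np.array([-.058+.027*np.cos(th),.028+.027*np.sin(th),.0535])
print(s['time_s'],s['tcp_pos'],s['eef_rot'][2],'n',n)
for th,g in((1.3,.07),(1.3,.03),(1.3,0),(1.1,0),(.9,0),(.7,0),(.5,0),(.3,0),(.1,0),(-.05,0)):
    t=P(th)-n*(.0145+g)-[0,0,.002];print(th,g,P(th).round(4),t.round(4),tool(t)[0])
E
python3 - <<'E'
from k import *
print('pin now',tri((297.3,232.5),(323.8,205.8)))
E
```

```text
16.175 [ 0.59399858 -0.12802579  0.17394939] -124.44989068282402 n [ 0.56568526  0.82462124 -0.        ]
1.3 0.07 [ 0.5794 -0.0839  0.0909] [ 0.5316 -0.1536  0.0889] [0.47  0.308 0.708]
1.3 0.03 [ 0.5794 -0.0839  0.0909] [ 0.5542 -0.1206  0.0889] [0.137 0.308 0.708]
1.3 0 [ 0.5794 -0.0839  0.0909] [ 0.5712 -0.0959  0.0889] [-0.113  0.308  0.709]
1.1 0 [ 0.5806 -0.0793  0.0935] [ 0.5724 -0.0912  0.0915] [-0.151  0.322  0.688]
0.9 0 [ 0.5827 -0.0749  0.0957] [ 0.5745 -0.0868  0.0937] [-0.191  0.328  0.669]
0.7 0 [ 0.5858 -0.0709  0.0977] [ 0.5776 -0.0829  0.0957] [-0.233  0.325  0.653]
0.5 0 [ 0.5897 -0.0675  0.0992] [ 0.5815 -0.0795  0.0972] [-0.275  0.314  0.64 ]
0.3 0 [ 0.5943 -0.0648  0.1002] [ 0.5861 -0.0768  0.0982] [-0.315  0.296  0.631]
0.1 0 [ 0.5993 -0.063   0.1008] [ 0.5911 -0.0749  0.0988] [-0.351  0.27   0.627]
-0.05 0 [ 0.6033 -0.0622  0.1008] [ 0.5951 -0.0741  0.0988] [-0.375  0.247  0.626]
pin now (array([ 0.5794164 , -0.08295327,  0.08800405]), np.float64(0.0003673350702548941))
```

Request:
drive_tool:
  increments:
    - [[-1, 0.137, 0.308, 0.15, 0], [-1, 0.137, 0.308, 0.45, 0], [-1, 0.137, 0.308, 0.69, 0], [-1, 0.137, 0.308, 0.708, 0], [-1, 0.137, 0.308, 0.708, 0]]

```text
time_s: 16.8
tcp_pos: [0.555, -0.1208, 0.0897]
eef_rot: [-180.0, 0.0, -124.4]
contact_force: [0.4, 0.3, 0.7]
gripper_width: 0.0005
gripper_force: 0.0
```

Request:
drive_tool:
  increments:
    - [[-1, -0.12, 0, 0, 0], [-1, -0.25, 0, 0, 0], [-1, -0.288, 0.014, -0.02, 0], [-1, -0.328, 0.02, -0.039, 0], [-1, -0.328, 0.02, -0.039, 0]]

```text
time_s: 17.42
tcp_pos: [0.5746, -0.0864, 0.0938]
eef_rot: [180.0, 0.0, -124.5]
contact_force: [-1.9, 0.6, 0.5]
gripper_width: 0.0006
gripper_force: 1.3
```

Run:
```python
from k import *
print(s['contact_force'])
```

```text
17.425 [ 0.57458245 -0.08638632  0.09384518] -124.46456009150589 n [ 0.56589637  0.82447638 -0.        ]
1.3 0.07 [ 0.5794 -0.0839  0.0909] [ 0.5316 -0.1536  0.0889] [ 0.664 -0.022  0.041]
1.3 0.03 [ 0.5794 -0.0839  0.0909] [ 0.5542 -0.1206  0.0889] [ 0.331 -0.022  0.041]
1.3 0 [ 0.5794 -0.0839  0.0909] [ 0.5712 -0.0959  0.0889] [ 0.081 -0.022  0.041]
1.1 0 [ 0.5806 -0.0793  0.0935] [ 0.5724 -0.0912  0.0915] [ 0.044 -0.008  0.02 ]
0.9 0 [ 0.5827 -0.0749  0.0957] [ 0.5745 -0.0868  0.0937] [ 0.003 -0.002  0.001]
0.7 0 [ 0.5858 -0.0709  0.0977] [ 0.5776 -0.0829  0.0957] [-0.038 -0.004 -0.015]
0.5 0 [ 0.5897 -0.0675  0.0992] [ 0.5815 -0.0795  0.0972] [-0.08  -0.015 -0.028]
0.3 0 [ 0.5943 -0.0648  0.1002] [ 0.5861 -0.0768  0.0982] [-0.12  -0.034 -0.037]
0.1 0 [ 0.5993 -0.063   0.1008] [ 0.5911 -0.0749  0.0988] [-0.157 -0.059 -0.041]
-0.05 0 [ 0.6033 -0.0622  0.1008] [ 0.595  -0.0741  0.0988] [-0.181 -0.083 -0.041]
[-1.92466483  0.5701148   0.51389053]
```

Contact with the pin is as expected; continue the sweep.

Request:
drive_tool:
  increments:
    - [[-1, -0.038, -0.004, -0.015, 0], [-1, -0.08, -0.015, -0.028, 0], [-1, -0.12, -0.034, -0.037, 0], [-1, -0.157, -0.059, -0.041, 0], [-1, -0.157, -0.059, -0.041, 0]]

```text
time_s: 18.05
tcp_pos: [0.5923, -0.0752, 0.0987]
eef_rot: [-179.9, 0.1, -124.5]
contact_force: [-1.3, 0.8, 0.2]
gripper_width: 0.0005
gripper_force: 0.2
```

Request:
drive_tool:
  increments:
    - [[-1, -0.015, -0.015, 0, 0], [-1, -0.03, -0.03, 0, 0], [-1, -0.042, -0.04, 0, 0], [-1, -0.042, -0.04, 0, 0]]

```text
time_s: 18.55
tcp_pos: [0.5949, -0.075, 0.0981]
eef_rot: [179.8, -0.2, -124.5]
contact_force: [-9.7, -1.6, 5.4]
gripper_width: 0.0002
gripper_force: 5.1
```

Run:
```python
from k import *
print(s['contact_force'])
```

```text
18.55 [ 0.59493147 -0.07497247  0.09807382] -124.51625016107394 n [ 0.56663995  0.82396551 -0.        ]
1.3 0.07 [ 0.5794 -0.0839  0.0909] [ 0.5315 -0.1535  0.0889] [0.838 0.064 0.08 ]
1.3 0.03 [ 0.5794 -0.0839  0.0909] [ 0.5542 -0.1206  0.0889] [0.505 0.064 0.079]
1.3 0 [ 0.5794 -0.0839  0.0909] [ 0.5712 -0.0959  0.0889] [0.255 0.064 0.077]
1.1 0 [ 0.5806 -0.0793  0.0935] [ 0.5723 -0.0912  0.0915] [0.218 0.078 0.056]
0.9 0 [ 0.5827 -0.0749  0.0957] [ 0.5745 -0.0868  0.0937] [0.178 0.084 0.037]
0.7 0 [ 0.5858 -0.0709  0.0977] [ 0.5776 -0.0829  0.0957] [0.136 0.082 0.021]
0.5 0 [ 0.5897 -0.0675  0.0992] [ 0.5815 -0.0795  0.0972] [0.094 0.071 0.008]
0.3 0 [ 0.5943 -0.0648  0.1002] [ 0.586  -0.0768  0.0982] [ 0.054  0.052 -0.001]
0.1 0 [ 0.5993 -0.063   0.1008] [ 0.5911 -0.0749  0.0988] [ 0.018  0.027 -0.006]
-0.05 0 [ 0.6033 -0.0622  0.1008] [ 0.595  -0.0741  0.0988] [-0.006  0.003 -0.006]
[-9.65476194 -1.60646055  5.40836273]
```

Request:
drive_tool:
  increments:
    - [[-1, 0.15, 0, 0, 0], [-1, 0.4, 0, 0, 0], [-1, 0.4, 0, -0.5, 0], [-1, 0.4, 0, -1, 0], [-1, 0.4, 0, -1, 0]]

```text
time_s: 19.18
tcp_pos: [0.5741, -0.1144, 0.2248]
eef_rot: [-179.4, 0.4, -124.5]
contact_force: [-0.7, -0.4, -0.5]
gripper_width: 0.0005
gripper_force: 0.0
```

Request:
drive_tool:
  increments:
    - [[-1, 0.5, 0, 0, 0], [-1, 1, 0, 0, 0], [-1, 1, 0, 0, 0]]

```text
time_s: 19.55
tcp_pos: [0.5009, -0.2152, 0.2188]
eef_rot: [-179.9, 0.0, -124.7]
contact_force: [0.8, 0.4, 0.4]
gripper_width: 0.0005
gripper_force: 0.0
```

Run:
```python
from h import *
O=np.array([.6198,-.0046,.07]);B=BX(.1813)
I=capture('side')[:,:,::-1].copy();T=capture('top')[:,:,::-1].copy();cv2.imwrite('pics/s8.png',I);cv2.imwrite('pics/t8.png',T)
for th in(0,.15,.3):
    X=O+B@np.array([-.058+.027*np.cos(th),.028+.027*np.sin(th),.0535]);print(th,proj('side',X).round(1),proj('top',X).round(1))
g=cv2.cvtColor(I,cv2.COLOR_BGR2GRAY);t=cv2.cvtColor(T,cv2.COLOR_BGR2GRAY)
print(g[224:244:2,276:302]);print(t[180:202,304:330])
print(blob(T,(299,173),9,130))
a=cv2.imread('pics/s7.png');print('stub',g[258:266,268:275])
for n,A in(('top0',T),('side0',I)):
    d=cv2.absdiff(cv2.imread(f'pics/{n}.png'),A).max(2);print(n,{k:float((d[v]>40).mean().round(3)) for k,v in ({'calc':np.s_[287:326,183:238],'tape':np.s_[307:348,389:430],'pen':np.s_[160:225,418:440]} if n=='top0' else {'calc':np.s_[320:366,362:402],'tape':np.s_[205:228,376:409],'pen':np.s_[186:205,258:310]}).items()})
```

```text
0 [[284.8 233.7]] [[313.1 190.7]]
0.15 [[286.8 233.6]] [[313.5 192.9]]
0.3 [[288.7 233.4]] [[314.2 195. ]]
[[111 113 111 111 111 112 111 111 110 111 111 111 112 111 111 111 109 111
  109 108 108 110 112 111 111 111]
 [111 112 112 111 111 112 112 111 111 111 111 110 112 146 141 142 142 141
  145 200 198 140 125 106 109 110]
 [112 111 111 111 112 111 112 111 111 112 111 108 114 200 195 193 193 193
  193 193 192 195 194 195 140 141]
 [112 111 112 113 113 111 111 111 112 111 110 111 145 197 193 192 192 193
  193 193 193 192 192 193 194 195]
 [124 141  95  68  74 104 115 112 114 111 111 148 197 193 193 193 193 193
  192 193 192 193 192 192 193 193]
 [136 119  74  42  19  43 111  69  71  70  74 149 197 193 191 192 191 192
  192 192 190 191 192 191 193 192]
 [ 25  26  25  26  24  25  95  36  41  42  38  84 201 193 191 191 191 190
  190 191 192 191 192 191 191 191]
 [ 16  16  16  17  14  24  96  37  42  44  39  85 202 193 191 190 192 192
  191 192 191 193 192 191 191 192]
 [ 14  17  16  16  12  30 113  37  41  45  34  56 204 195 191 192 192 191
  191 193 192 190 191 192 191 192]
 [ 16  17  1
[... 2200 characters left out ...]
30 133 135 136 138 137 147 153 155 141 155
  153 144 139 138 137 140 138 138]
 [ 54  49  54  75  84  81  74  79  85  89  90  97 107 124 139 144 152 143
  142 139 138 138 139 139 137 139]
 [ 57  51  64  80  73  74  52  50  48  48  47  61  77  90 104 121 134 129
  130 139 138 139 138 139 137 137]]
(array([303.84615385, 177.84615385]), np.int32(26))
stub [[139 137 135 146 139 135 134]
 [126 124 143 171 153 128 119]
 [117 112 180 185 181 151 110]
 [117 122 192 174 176 174  99]
 [119 120 171 170 164 160 105]
 [113  97 157 164 159 140 106]
 [ 93  77 114 141 136  68  56]
 [ 81  66  40  43  40  38  39]]
top0 {'calc': 0.366, 'tape': 0.986, 'pen': 0.894}
side0 {'calc': 0.06, 'tape': 0.0, 'pen': 0.302}
```

```bash
python3 -c "
from plant import job
print(job.close_job())"
```

```text
the job is handed in; nothing more can be done
None
```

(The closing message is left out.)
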